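Hold the reference gas cell in the sensor checker's light path

TASK

Pick up the tall reference gas cell by its two frosted faces only (keep the fingers off the clear panes), bring it upright through an open end of the optical bench's channel, its wide foot under the overhanging cover, and hold it with its window centred on the light beam, the clear panes squarely facing the lamp and detector. Finish while still holding it there, still and upright, in the grip alone and touching no part of the bench; do not bump the bench, tip the cell over or disturb the other objects.

Things in the scene. Friction and masses are not known exactly. Their poses are not given: they have to be found in the camera images.
- cell: reference gas cell standing upright, loose, 115 mm tall, 0.12 to 0.2 kg. Origin: centre of underside, z up. Dark metal foot 50 (x) x 54 (y) x 8 mm, then a rectangular column whose two flat frosted (dull white) faces are perpendicular to x: 34 mm apart, 24 mm wide, from 8 to 115 mm height. Clear panes face +y and -y, 27 mm over all. Same after a half turn. Grip it near the top (above 80 mm height)
- panes: the cell's two clear glass panes, part of the cell (same origin and axes as cell): each 24 mm wide in x, 10 to 114 mm high, 1.5 mm thick, their outer faces at y = +13.5 and -13.5 mm, set back 5 mm from the frosted faces; the fingers must not touch them
- window (a point): the window's centre inside the cell, on its axis 30 mm above its underside: the point to be put on the beam; axes as the cell
- bench: grey optical instrument fixed on the table, 110 (x) x 184 (y) mm, 72 mm high, with a 16 mm long black barrel out of each y end (lamp, detector). Origin: centre of underside, z up. A straight channel runs through it along x, open at both ends (x = +-55 mm): floor plate 5 mm thick, side walls at y = +-38 mm. Stands well to the left or right of the cell
- slot (a point): middle of the slot in the bench's cover, at the cover's top, 72 mm above the table; axes as the bench. The cover, 4 mm thick, overhangs the channel and leaves a slot 42 mm wide (y) along its whole length, open at both ends: the cell's column passes along it, its foot must go in at an end below the cover. Two ribs on the cover (3 mm high) lie along y at x = 0, right above the beam
- beam (a point): middle of the light beam, in the middle of the channel, 47 mm above the bench's underside; axes as the bench: the beam runs along y. With the window's centre here the cell's underside is 17 mm above the table, 12 mm above the floor plate
- radio: bystander: black hand radio standing upright, 36 x 58 mm, 105 mm tall plus a 45 mm aerial; origin: centre of its underside
- canister: bystander: aluminium can standing upright, 54 mm diameter, 130 mm tall; origin: centre of its underside
- tub: bystander: small open yellow tub, 72 mm diameter, 70 mm tall; origin: centre of its underside
There are look-alikes about, which are no part of the job. Several things look just like the bench: the one meant starts farthest to the robot's left.

How it is judged:
On the way, in this order (a step that is already met when the one before it is completed fails the run):
1. the cell is lifted off the table in the fingers (contact force between the fingers and cell above 1 N and height (world z) of cell above 0.008 m), for 0.1 s.
2. the cell enters an end of the channel, its foot under the cover (contact force between the fingers and cell above 1 N and x of window in the frame of bench between -0.075 and 0.075 m and y of window in the frame of bench between -0.02 and 0.02 m and z of window in the frame of bench between 0.03 and 0.092 m and (x of window in the frame of bench below -0.015 m or x of window in the frame of bench above 0.015 m)), for 0.05 s.
At the end, for the whole second after the job is handed in: for the last second the fingers hold the cell still: window centre within 7 mm of the beam along the channel and in height, 8 mm across it; square to the beam within 0.12 rad, upright within 0.10 rad, below 20 mm/s, not touching the bench, fingers off the panes (contact force between the fingers and cell above 1 N and x of window in the frame of bench between -0.007 and 0.007 m and y of window in the frame of bench between -0.008 and 0.008 m and z of window in the frame of bench between 0.04 and 0.054 m and angle between the y axis of cell and the y axis of bench, either way round below 0.12 rad and angle between cell's own z axis and vertical below 0.1 rad and contact force between cell and bench below 0.05 N and linear speed of cell below 0.02 m/s and contact force between the fingers and panes below 0.2 N); the arm keeps its last pose, push and grip.
It fails at once if the fingers press on a clear pane (contact force between the fingers and panes above 0.5 N).
It fails at once if the bench is bumped harder than 10 N (contact force between bench and anything else above 10 N).
It fails at once if the cell is tipped over (angle between cell's own z axis and vertical above 0.5 rad).
It fails at once if a bystander is disturbed (moved over 25 mm) (distance of any of radio, canister, tub from where it was at the start of the episode above 0.025 m).
It also fails if it takes over 40 s, if anything falls off the work surface, if the arm or the gripper's body presses on something with over 40 N, if the wrist force passes 120 N, or if a joint passes its speed limit or range.

ROBOT

A 7-joint arm with a two-finger parallel gripper is mounted at the origin on the work surface. World frame = base frame: x ahead of the robot, y to its left, z up, the work surface at z = 0. Lengths are in m, angles in rad, forces in N, time in s.
With the tool pointing down it reaches from about 0.425 to 0.95 m from the base axis. Payload 16.7 kg.
Tool frame: the origin (TCP) lies at the very end of the fingers, on their centre line; the grasp point (between the pads) lies 19 mm behind it; z points along the fingers, y is the line along which they close (so a half turn about z gives the same grasp; the last joint's range is limited). The gripper opens to 94 mm and grips with 3 to 60 N. Pads are 16 mm wide; open, the fingers measure 119 mm over their backs; the gripper's body (75 mm by 177 mm) begins 78 mm behind the grasp point.
Start: joints at [-1.327, 0.426, 0.074, 1.606, -0.034, 1.111, -0.067], TCP at [0.259, 0.623, 0.169] pointing down, gripper open.
Joint ranges: [-2.85, 2.85], [-0.5, 2.14], [-1.23, 1.37], [0.21, 2.46], [-1.02, 4.16], [0.16, 2.05], [-2.73, 2.73]. Speed limits (rad/s): [1.89, 1.89, 2.39, 2.39, 3.01, 3.01, 3.01].

INTERFACE

Orientations are given as a unit quaternion [w, x, y, z].
In Python, from plant import manip, imaging gives the robot as it stands. The module is installed in compiled form; this text tells all that it offers.
- The arm moves only by the tool play_rows, never from a script. Its argument "targets" is a list of rows, each a list of 3 entries, a list of its own where there are three numbers: the shift along the world's x, y, z as a fraction of full scale, then the turn, a rotation vector about the world's x, y, z as a fraction of full scale, then the closure, from -1 (fully open) to 1 (shut). A call has 1 to 20 rows; each row shifts and turns the commanded pose from where the row before left it; what a row does not reach is not made up. Full scale, the value 1, is 40 mm for a shift and 0.08 rad for a turn. A row lasts 1/12 s, in which the tool goes at most 41.7 mm and 7.16 degrees, less where a joint would pass 70% of its speed; a pose out of reach is approached as far as the arm can. A call with a number of a shift or a turn outside -1 to 1 is refused whole. A call with a gripper value outside its range is refused whole. The fingers move at their own pace and stop on an object; the grip force is fixed at half the most. Time passes only in rows, so rows that do not move let the fingers close. It gives the time, the measured TCP pose, the force, the opening and the grip force at its end, in the units of the state.
- manip.state(): the state, without advancing time (a new reading comes with each control period).
- imaging.grab_frame(name): name is "side" or "top" or "wrist"; returns the picture (420x560x3 uint8, red, green, blue); there is no depth.
- imaging.get_calibration(name): a dict with "vertical_fov" (degrees; the focal length in pixels is half the picture's height over the tangent of half this angle, whatever the lens; pixels are square), "cx", "cy" (the principal point, pixels), "R" (3x3) and "t" (3): a world point X has camera coordinates R X + t. Camera axes: x right, y down, z forward; pixel columns grow to the right and rows downward; lengths in m; the calibration is good to about 2 mm. The wrist camera is an equidistant fisheye: a pixel r from the principal point sees the ray r / f radians off the axis. A picture is of the moment at which its call begins: read the wrist's pose just before it. get_calibration takes no time and is no camera call; for the wrist camera it gives the pose at the moment of the call.
- manip.sign_off(): hands the job in; it is judged then, once.
The state is a dict: "clock": time; "joints": joint angles; "joint_vel": joint speeds; "joint_efforts": joint torques, N m; "eef_pos": TCP position; "orientation": TCP orientation; "wrist_force": force on the tool from outside, world axes, zero at the start; "torque": the same for the moment, N m; "gripper_width": finger opening in m; "gripper_force": force on a finger pad.
Only numpy, scipy, OpenCV 4.12 (cv2) and the standard library are available. Lean on these libraries where they do the work, as an engineer would, in place of code of your own. Each camera call takes 0.05 s, during which the arm holds its last target. There are 200 camera calls.

## Working session

There is one attempt and no reset: what is moved stays moved. The work goes in short steps, Python scripts to look and compute and a tool call to move; the robot and the scene stay as the last step left them, time stands still between calls to the robot, and variables do not carry over. Pictures are saved under pics/ and viewed, at most 10 in all, crops included, and the job is handed in when it is done.

Besides the shell and the picture viewer there is one more tool, called after ">>>" as a command line: name --argument value ..., lists and objects as JSON in quotes. play_rows: Moves the arm, as the interface text tells. Its arguments: {"type":"object","properties":{"targets":{"type":"array","items":{"type":"array"}}},"required":["targets"]}

```bash
mkdir -p pics; python3 - <<'E'
from plant import manip, imaging
import cv2
s=manip.state(); print({k:s[k] for k in('clock','eef_pos','orientation','gripper_width')})
for n in('top','side'):
    c=imaging.get_calibration(n); print(n,c)
    cv2.imwrite(f'pics/{n}0.png',cv2.cvtColor(imaging.grab_frame(n),cv2.COLOR_RGB2BGR))
E
```

```text
{'clock': 0.0, 'eef_pos': array([0.25881804, 0.6228714 , 0.16787357]), 'orientation': array([-8.39709124e-05,  1.95643120e-01,  9.80674947e-01, -6.41613407e-04]), 'gripper_width': 0.09396060565209621}
top {'vertical_fov': 44.616314288767384, 'cx': 276.55442213495724, 'cy': 209.3235093732937, 'R': array([[-0.00138592, -0.99979268,  0.02031429],
       [-0.98263622, -0.00240749, -0.18552698],
       [ 0.18553743, -0.02021868, -0.98242917]]), 't': array([-0.08483685,  0.60180637,  1.59421944])}
side {'vertical_fov': 54.54943580046887, 'cx': 280.9970994978583, 'cy': 208.3524717615017, 'R': array([[ 0.96391784, -0.26614512, -0.00540124],
       [-0.19891996, -0.70666329, -0.6790124 ],
       [ 0.17689898,  0.65558658, -0.73410693]]), 't': array([-0.60547087,  0.11336529,  1.416942  ])}
```

View pics/top0.png

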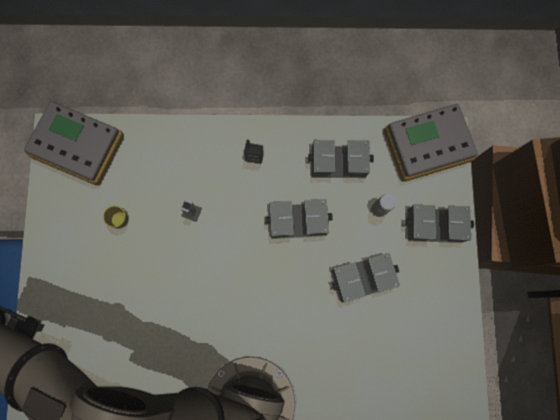

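View pics/side0.png

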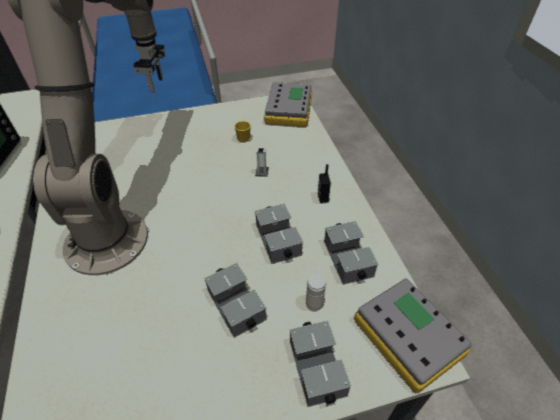

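Top view: benches are at px (299,218), (341,158), (365,277) and (440,223). Image left is the robot's left, so the target is the bench at (299,218). For the cell, the only candidate is (191,210), a dark foot with a clear/white column. The radio (254,152), canister (384,204) and tub (116,217) are bystanders. Next, a close crop of both choices.

```bash
cat > h.py <<'E'
import numpy as np, cv2
from plant import manip, imaging
def ray(n,c,u,v):
    f=210/np.tan(np.radians(c['vertical_fov'])/2)
    x,y=u-c['cx'],v-c['cy']
    if n=='wrist':
        r=np.hypot(x,y)+1e-9; th=r/f; d=np.array([np.sin(th)*x/r,np.sin(th)*y/r,np.cos(th)])
    else: d=np.array([x/f,y/f,1.])
    R=np.array(c['R']); return -R.T@np.array(c['t']), R.T@d
def onz(n,c,u,v,z):
    o,d=ray(n,c,u,v); return o+d*(z-o[2])/d[2]
def proj(n,c,X):
    f=210/np.tan(np.radians(c['vertical_fov'])/2)
    p=np.array(c['R'])@np.array(X)+np.array(c['t'])
    if n=='wrist':
        r=np.hypot(p[0],p[1])+1e-9; k=f*np.arctan2(r,p[2])/r
    else: k=f/p[2]
    return np.array([c['cx']+k*p[0],c['cy']+k*p[1]])
def grab(n,name):
    c=imaging.get_calibration(n); im=cv2.cvtColor(imaging.grab_frame(n),cv2.COLOR_RGB2BGR)
    cv2.imwrite('pics/'+name,im); return c,im
E
python3 - <<'E'
from h import *
t=cv2.imread('pics/top0.png'); s=cv2.imread('pics/side0.png')
a=cv2.resize(t[180:250,165:345],None,fx=4,fy=4,interpolation=cv2.INTER_CUBIC)
b=cv2.resize(s[140:190,235:325],None,fx=6,fy=6,interpolation=cv2.INTER_CUBIC)
b=cv2.resize(b,(540,300)); out=np.zeros((590,720,3),np.uint8); out[:280]=a; out[285:585,:540]=b
cv2.imwrite('pics/crop0.png',out)
c=imaging.get_calibration('top')
for u,v,z in[(299,218,.072),(191,212,.05),(254,152,.05),(116,217,.05),(341,158,.07),(384,204,.1)]: print(u,v,onz('top',c,u,v,z).round(3))
E
```

```text
299 218 [ 0.571 -0.156  0.072]
191 212 [0.594 0.191 0.05 ]
254 152 [ 0.796 -0.01   0.05 ]
116 217 [0.577 0.431 0.05 ]
341 158 [ 0.771 -0.295  0.07 ]
384 204 [ 0.612 -0.423  0.1  ]
```

View pics/crop0.png

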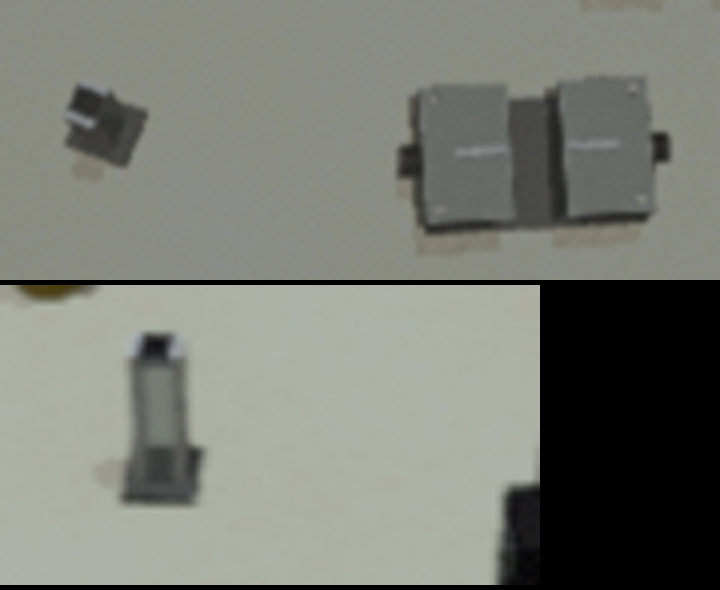

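The crop shows the cell at top px ~(188,207). Its two white frosted strips lie up and down in the image, so the cell's x heading is about -24°. The bench at (299,218) has its slot along world x. Next I'll hover over the cell.

>>> play_rows --targets '[[[0.3, -0.3, 0.6], [0, 0, -0.98], -1], [[0.42, -0.55, 0.3], [0, 0, -0.98], -1], [[0.42, -0.55, 0.3], [0, 0, -0.98], -1], [[0.42, -0.55, 0.3], [0, 0, -0.98], -1], [[0.42, -0.55, 0.3], [0, 0, -0.98], -1], [[0.42, -0.55, 0.3], [0, 0, -0.98], -1], [[0.42, -0.55, 0.3], [0, 0, -0.98], -1], [[0.42, -0.55, 0.2], [0, 0, -0.98], -1], [[0.42, -0.55, 0], [0, 0, -0.98], -1], [[0.42, -0.55, 0], [0, 0, -0.98], -1], [[0.42, -0.55, 0], [0, 0, -0.98], -1], [[0.42, -0.55, 0], [0, 0, -0.98], -1], [[0.42, -0.55, 0], [0, 0, -0.98], -1], [[0.42, -0.55, 0], [0, 0, -0.98], -1], [[0.42, -0.55, 0], [0, 0, -0.98], -1], [[0.42, -0.55, 0], [0, 0, -0.98], -1], [[0.42, -0.55, 0], [0, 0, -0.98], -1], [[0.42, -0.55, 0], [0, 0, -0.98], -1], [[0.42, -0.55, 0], [0, 0, -0.98], -1], [[0, 0, 0], [0, 0, -0.98], -1]]'

```text
clock: 1.77
eef_pos: [0.576, 0.2097, 0.2726]
orientation: [0.001, 0.834, 0.552, -0.0]
wrist_force: [-0.0, -1.2, 0.4]
gripper_width: 0.0943
gripper_force: 0.0
```

```bash
python3 - <<'E'
from h import *
c,im=grab('wrist','w1.png'); s=manip.state(); print(s['clock'],s['eef_pos'],s['orientation'],c)
print(proj('wrist',c,s['eef_pos']))
E
```

```text
1.8167 [0.57471711 0.21216709 0.27236116] [ 4.71577382e-04  8.35027731e-01  5.50207607e-01 -2.36016054e-04] {'vertical_fov': 65.70646984690485, 'cx': 273.61050069894884, 'cy': 209.15119898058103, 'R': array([[ 0.92045457, -0.39084238,  0.00237228],
       [-0.37857593, -0.89002449,  0.25404068],
       [-0.09717847, -0.234731  , -0.96719062]]), 't': array([-0.44741755,  0.35136597,  0.59687313])}
[272.62057178 229.3235155 ]
```

View pics/w1.png

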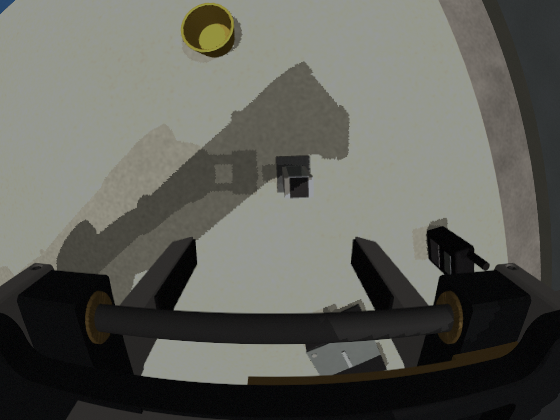

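The wrist view shows the cell at px (294,177), nearly aligned with the fingers, which close along image x. The foot's back edge is at row ~157 and the top at ~(299,188). I'll zoom in for its corners.

```bash
python3 - <<'E'
from h import *
im=cv2.imread('pics/w1.png')
cr=cv2.resize(im[145:215,255:335],None,fx=8,fy=8,interpolation=cv2.INTER_CUBIC)
cr=np.clip(cr.astype(float)*1.7,0,255).astype(np.uint8)
for i in range(0,80,10): cv2.putText(cr,str(255+i),(i*8,10),0,.4,(0,0,255)); cv2.line(cr,(i*8,12),(i*8,18),(0,0,255))
for i in range(0,70,10): cv2.putText(cr,str(145+i),(0,i*8+5),0,.4,(0,0,255))
cv2.imwrite('pics/w1c.png',cr)
E
```

```text
(no output)
```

View pics/w1c.png

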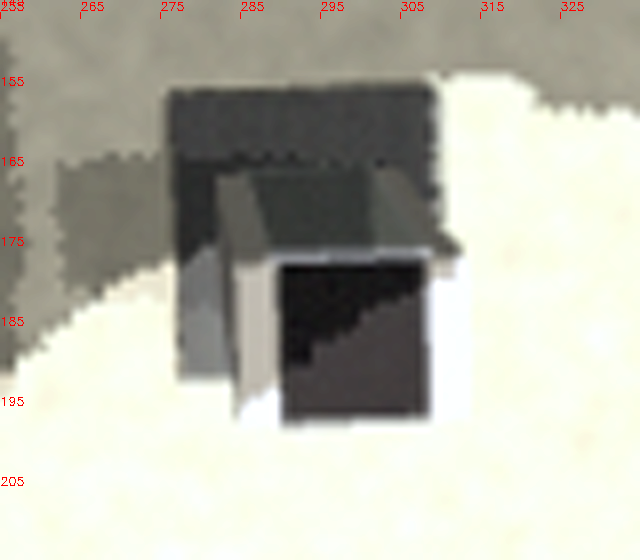

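The crop gives column top corners ~(285,176.5)–(313.5,197.5), and foot corners (276,156), (309.5,155.5) and (277.5,192).

```bash
python3 - <<'E'
from h import *
s=manip.state()
c=imaging.get_calibration('wrist')
P=lambda u,v,z: onz('wrist',c,u,v,z)
tc=P(299.2,187,.115); print('topc',tc)
a,b,d=P(276,156,.008),P(309.3,155.6,.008),P(277.5,192,.008)
print('foot',a,b,d,'len',np.linalg.norm(a-b),np.linalg.norm(a-d),'centre',(b+d)/2)
for p,q in((a,b),(P(290,177,.115),P(308.5,176.7,.115)),(P(290,197,.115),P(308.5,196.5,.115))): print('head',np.degrees(np.arctan2(*(q-p)[1::-1])))
print('perp',np.degrees(np.arctan2(*(a-d)[1::-1])))
w,x,y,z=s['orientation']; print('tooly',np.degrees(np.arctan2(1-2*(x*x+z*z),2*(x*y-w*z)))-180, s['eef_pos'],s['joints'])
E
```

```text
topc [0.60191141 0.20262152 0.115     ]
foot [0.58814731 0.23722655 0.008     ] [0.63392553 0.21852752 0.008     ] [0.56876687 0.18624964 0.008     ] len 0.049449971816019185 0.05453664926684501 centre [0.6013462  0.20238858 0.008     ]
head -22.218534604058707
head -22.043611963214524
head -21.59159293578981
perp 69.1841616244589
tooly -203.23746205646358 [0.57471711 0.21216709 0.27236116] [-0.90522616  0.27330473  0.56161661  1.64652083 -0.15020931  1.26563386
 -0.72060854]
```

>>> play_rows --targets '[[[0.34, -0.12, 0], [0, 0, 0.26], -1], [[0.34, -0.12, -0.5], [0, 0, 0], -1], [[0, 0, -0.75], [0, 0, 0], -1], [[0, 0, -0.75], [0, 0, 0], -1], [[0, 0, -0.5], [0, 0, 0], -1], [[0, 0, 0], [0, 0, 0], -1], [[0, 0, 0], [0, 0, 0], -1], [[0, 0, 0], [0, 0, 0], -1]]'

```text
clock: 2.48
eef_pos: [0.6011, 0.2062, 0.1739]
orientation: [0.0, 0.825, 0.565, 0.001]
wrist_force: [-0.6, 0.2, -0.1]
gripper_width: 0.0939
gripper_force: 0.0
```

```bash
cat > st.py <<'E'
from h import *
from scipy.spatial.transform import Rotation as R
def st():
    s=manip.state(); w,x,y,z=s['orientation']; m=R.from_quat([x,y,z,w]).as_matrix()
    print('t',s['clock'],'pos',s['eef_pos'].round(4),'yhead',np.degrees(np.arctan2(m[1,1],m[0,1])).round(2),'z',m[:,2].round(4),'w',round(s['gripper_width'],4),'gf',s['gripper_force'],'F',np.round(s['wrist_force'],1))
    return s
E
python3 - <<'E'
from st import *
s=st(); e=np.array([.6016,.2025])-s['eef_pos'][:2]; a=np.radians(-22)
print('err xy',e,'along close',e@[np.cos(a),np.sin(a)],'across',e@[-np.sin(a),np.cos(a)])
E
```

```text
t 2.4833 pos [0.6011 0.2062 0.1739] yhead -21.15 z [ 1.1e-03  6.0e-04 -1.0e+00] w 0.0939 gf 0.0 F [-0.6  0.2 -0.1]
err xy [ 0.00051465 -0.00373187] along close 0.001875159093591005 across -0.0032673397045676483
```

>>> play_rows --targets '[[[0.02, -0.1, 0], [0, 0, -0.18], -1], [[0, 0, -0.46], [0, 0, 0], -1], [[0, 0, -0.46], [0, 0, 0], -1], [[0, 0, -0.46], [0, 0, 0], -1], [[0, 0, -0.46], [0, 0, 0], -1], [[0, 0, -0.46], [0, 0, 0], -1], [[0, 0, 0], [0, 0, 0], -1], [[0, 0, 0], [0, 0, 0], -1]]'

```text
clock: 3.15
eef_pos: [0.6016, 0.2016, 0.0813]
orientation: [0.0, 0.829, 0.559, 0.0]
wrist_force: [0.4, -0.3, 1.0]
gripper_width: 0.094
gripper_force: 0.0
```

```bash
python3 - <<'E'
from st import *
st(); c,im=grab('wrist','w2.png')
cr=cv2.resize(im[100:340,130:430],None,fx=2.5,fy=2.5); cv2.imwrite('pics/w2c.png',cr)
E
```

```text
t 3.15 pos [0.6016 0.2016 0.0813] yhead -22.06 z [ 0. -0. -1.] w 0.094 gf 0.0 F [ 0.4 -0.3  1. ]
```

View pics/w2c.png

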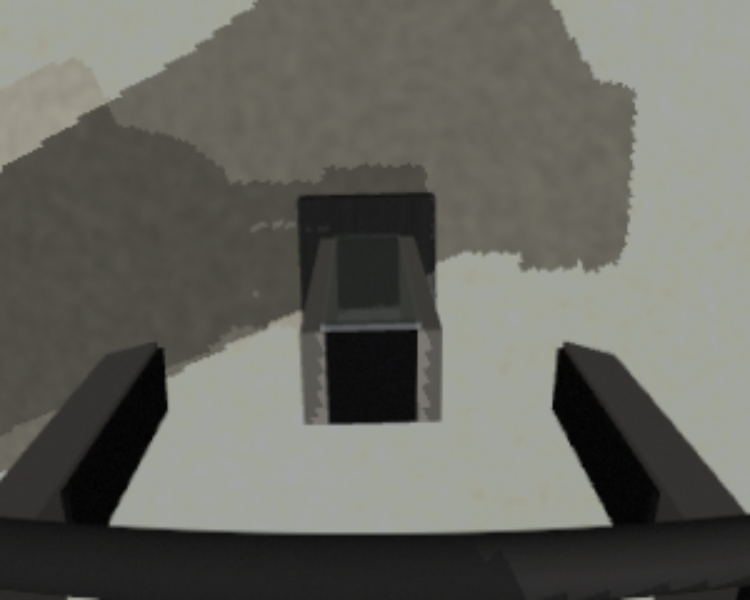

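The cell sits centred between the open fingers, with its column top at crop (371,375). I'll check the top centre numerically.

```bash
python3 - <<'E'
from h import *
s=manip.state(); c=imaging.get_calibration('wrist')
tc=onz('wrist',c,130+371/2.5,100+376/2.5,.115); e=tc[:2]-s['eef_pos'][:2]; a=np.radians(-22)
print(tc,'along',e@[np.cos(a),np.sin(a)],'across',e@[-np.sin(a),np.cos(a)])
E
```

```text
[0.6031956  0.20040597 0.115     ] along 0.0014340565562349808 across -0.0008764005506701883
```

>>> play_rows --targets '[[[0, 0, 0], [0, 0, 0], 1], [[0, 0, 0], [0, 0, 0], 1], [[0, 0, 0], [0, 0, 0], 1], [[0, 0, 0], [0, 0, 0], 1], [[0, 0, 0], [0, 0, 0], 1], [[0, 0, 0], [0, 0, 0], 1], [[0, 0, 0], [0, 0, 0], 1], [[0, 0, 0], [0, 0, 0], 1], [[0, 0, 0], [0, 0, 0], 1], [[0, 0, 0], [0, 0, 0], 1]]'

```text
clock: 4.03
eef_pos: [0.6014, 0.2017, 0.0805]
orientation: [-0.0, 0.829, 0.559, -0.0]
wrist_force: [-0.8, 0.6, -0.2]
gripper_width: 0.0312
gripper_force: 0.0
```

>>> play_rows --targets '[[[0, 0, 0], [0, 0, 0], 1], [[0, 0, 0], [0, 0, 0], 1]]'

```text
clock: 4.2
eef_pos: [0.6014, 0.2017, 0.0805]
orientation: [-0.0, 0.829, 0.559, -0.0]
wrist_force: [1.0, -0.2, -0.1]
gripper_width: 0.0175
gripper_force: 0.0
```

```bash
python3 - <<'E'
from st import *
st(); c,im=grab('wrist','w3.png'); st()
cr=cv2.resize(im[100:340,130:430],None,fx=2.5,fy=2.5); cv2.imwrite('pics/w3c.png',cr)
E
```

```text
t 4.2 pos [0.6014 0.2017 0.0805] yhead -22.04 z [-1.e-04  0.e+00 -1.e+00] w 0.0175 gf 0.0 F [ 1.  -0.2 -0.1]
t 4.25 pos [0.6014 0.2017 0.0806] yhead -22.04 z [-0.  0. -1.] w 0.0137 gf 0.0 F [ 0.9 -0.7  0. ]
```

View pics/w3c.png

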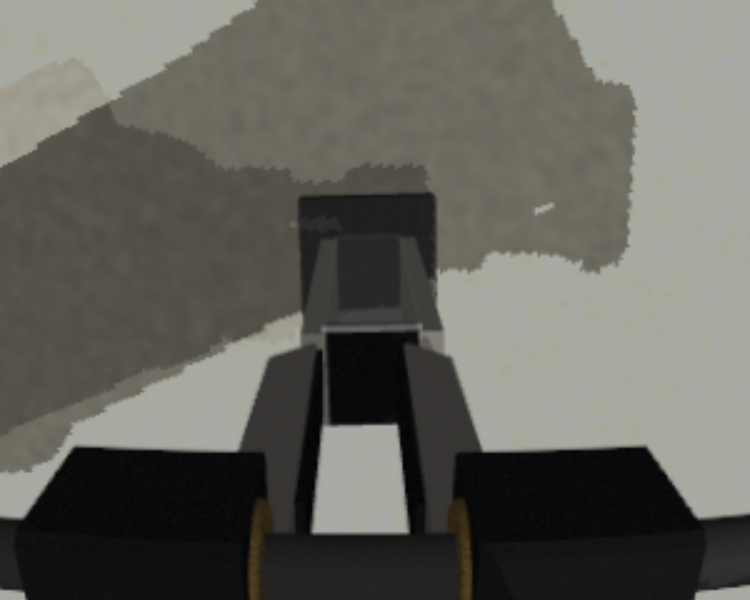

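The fingers closed just above the column top without touching it. So the real fingertips are ~35–45 mm higher than the reported TCP. I'll reopen and check with the side camera.

>>> play_rows --targets '[[[0, 0, 0], [0, 0, 0], -1], [[0, 0, 0], [0, 0, 0], -1], [[0, 0, 0], [0, 0, 0], -1], [[0, 0, 0], [0, 0, 0], -1], [[0, 0, 0], [0, 0, 0], -1], [[0, 0, 0], [0, 0, 0], -1], [[0, 0, 0], [0, 0, 0], -1], [[0, 0, 0], [0, 0, 0], -1], [[0, 0, 0], [0, 0, 0], -1], [[0, 0, 0], [0, 0, 0], -1], [[0, 0, 0], [0, 0, 0], -1], [[0, 0, 0], [0, 0, 0], -1]]'

```text
clock: 5.25
eef_pos: [0.6014, 0.2017, 0.0805]
orientation: [-0.0, 0.829, 0.559, -0.0]
wrist_force: [0.7, -0.1, -0.4]
gripper_width: 0.09
gripper_force: 0.0
```

```bash
python3 - <<'E'
from st import *
s=st(); c,im=grab('side','s2.png'); p=proj('side',c,s['eef_pos']); print('tcp px',p)
cw=imaging.get_calibration('wrist'); print('wrist cam centre',-cw['R'].T@cw['t'])
x,y=int(p[0])-40,int(p[1])-45
a=np.radians(-22)
for dz in(0,.02,.04,.06):
  print(dz,[((proj('side',c,s['eef_pos']+[k*.047*np.cos(a),k*.047*np.sin(a),dz])-[x,y])*8).round() for k in(-1,1)])
print('cell top, base',[((proj('side',c,[.602,.202,z])-[x,y])*8).round() for z in(.115,.008,0)])
cv2.imwrite('pics/s2c.png',cv2.resize(im[y:y+70,x:x+80],None,fx=8,fy=8,interpolation=cv2.INTER_CUBIC))
E
```

```text
t 5.25 pos [0.6014 0.2017 0.0805] yhead -22.04 z [-1.e-04  0.e+00 -1.e+00] w 0.09 gf 0.0 F [ 0.7 -0.1 -0.4]
tcp px [260.60809674 156.44067635]
wrist cam centre [0.62736822 0.26997908 0.29717354]
0 [array([230., 357.]), array([420., 370.])]
0.02 [array([228., 325.]), array([419., 338.])]
0.04 [array([225., 293.]), array([418., 306.])]
0.06 [array([222., 260.]), array([417., 273.])]
cell top, base [array([323., 308.]), array([332., 474.]), array([333., 485.])]
```

View pics/s2c.png

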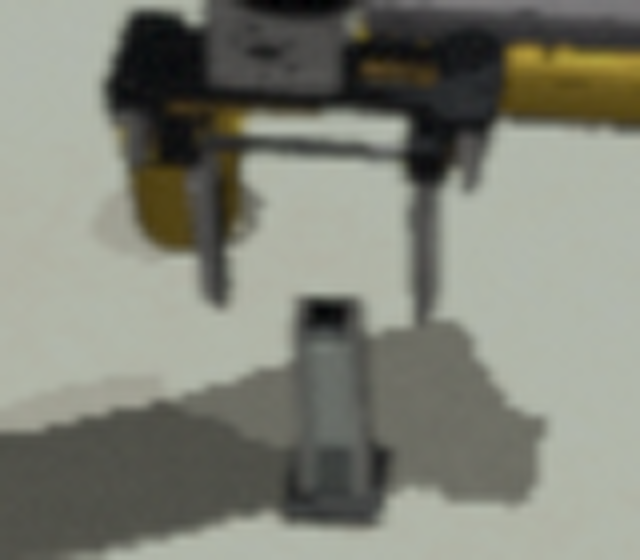

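Side view: the fingertips are at crop (216,305) and (425,322), level with the column top at (328,315). That puts the real tips ~33 mm above the reported TCP. I'll refine from the wrist view using the known 94 mm opening.

```bash
python3 - <<'E'
from h import *
from scipy.optimize import brentq
c=imaging.get_calibration('wrist')
px=lambda u,v:(130+u/2.5,100+v/2.5)
a=np.radians(-22); s=manip.state()['eef_pos']
for vL,vR in((345,345),(378,378),(410,410)):
  L,Rr=px(166,vL),px(555,vR)
  g=lambda z:np.linalg.norm(onz('wrist',c,*L,z)-onz('wrist',c,*Rr,z))-.094
  z=brentq(g,0,.25); m=(onz('wrist',c,*L,z)+onz('wrist',c,*Rr,z))/2-s
  print(z,'along',m[:2]@[np.cos(a),np.sin(a)],'across',m[:2]@[-np.sin(a),np.cos(a)])
E
```

```text
0.11565022776243776 along -0.0010609098698205872 across 0.007589815440266705
0.11823188736368909 along -0.001072414011625575 across 2.23946107641131e-05
0.12093761477430134 along -0.0010836078132898195 across -0.0072628552386505545
```

The tips are at true z ≈ 0.117, a constant offset of ~36 mm from the reported TCP. I'll descend another 35 mm with a small centring shift, then close.

>>> play_rows --targets '[[[0.04, -0.04, 0], [0, 0, 0], -1], [[0, 0, -0.22], [0, 0, 0], -1], [[0, 0, -0.22], [0, 0, 0], -1], [[0, 0, -0.22], [0, 0, 0], -1], [[0, 0, -0.22], [0, 0, 0], -1], [[0, 0, 0], [0, 0, 0], -1], [[0, 0, 0], [0, 0, 0], 1], [[0, 0, 0], [0, 0, 0], 1], [[0, 0, 0], [0, 0, 0], 1], [[0, 0, 0], [0, 0, 0], 1], [[0, 0, 0], [0, 0, 0], 1], [[0, 0, 0], [0, 0, 0], 1], [[0, 0, 0], [0, 0, 0], 1], [[0, 0, 0], [0, 0, 0], 1], [[0, 0, 0], [0, 0, 0], 1], [[0, 0, 0], [0, 0, 0], 1], [[0, 0, 0], [0, 0, 0], 1], [[0, 0, 0], [0, 0, 0], 1], [[0, 0, 0], [0, 0, 0], 1], [[0, 0, 0], [0, 0, 0], 1]]'

```text
clock: 6.97
eef_pos: [0.603, 0.2001, 0.0453]
orientation: [-0.0, 0.829, 0.559, -0.0]
wrist_force: [0.2, 0.1, 0.2]
gripper_width: 0.0337
gripper_force: 29.8
```

Gripped (33.7 mm, 30 N). I'll lift 17 mm and measure the bench in the top view.

>>> play_rows --targets '[[[0, 0, 0.1], [0, 0, 0], 1], [[0, 0, 0.15], [0, 0, 0], 1], [[0, 0, 0.175], [0, 0, 0], 1], [[0, 0, 0], [0, 0, 0], 1], [[0, 0, 0], [0, 0, 0], 1]]'

```text
clock: 7.38
eef_pos: [0.6034, 0.2003, 0.0631]
orientation: [-0.0, 0.829, 0.559, 0.001]
wrist_force: [0.1, 0.1, -1.9]
gripper_width: 0.0341
gripper_force: 29.8
```

```bash
python3 - <<'E'
from st import *
st()
c,im=grab('top','t3.png')
hsv=cv2.cvtColor(im,cv2.COLOR_BGR2HSV); g=im.astype(int).sum(2)/3
x0,y0,x1,y1=262,190,336,246
roi=g[y0:y1,x0:x1]; print('table',np.median(g[175:190,262:336]))
sat=hsv[y0:y1,x0:x1,1]
print('row profile of grey at col 282, 316:'); print(roi[:,20].astype(int)); print(roi[:,54].astype(int))
print('col profile row 206'); print(roi[16].astype(int)); print('row228',roi[36].astype(int))
cr=cv2.resize(im[y0:y1,x0:x1],None,fx=10,fy=10,interpolation=cv2.INTER_CUBIC); cv2.imwrite('pics/t3c.png',cr)
E
```

```text
t 7.3833 pos [0.6034 0.2003 0.0631] yhead -22.03 z [ 1.e-03  7.e-04 -1.e+00] w 0.0341 gf 29.79724109172821 F [ 0.1  0.1 -1.9]
table 149.66666666666666
row profile of grey at col 282, 316:
[150 150 150 150 150 148 148 149 150 151 145 129 117 111 113 113 113 114
 114 115 117 116 114 115 113 113 119 138 141 113 110 114 116 115 113 114
 114 114 114 114 113 113 114 113 101  66  48  73 114 134 135 134 139 147
 150 149]
[148 150 149 149 150 149 148 150 141 117 112 113 115 114 112 113 115 116
 115 116 114 114 113 113 122 141 145 123 112 115 114 112 114 114 114 114
 114 113 114 115 114 113 105  73  49  64 106 137 141 138 138 141 148 149
 149 148]
col profile row 206
[149 150 150 151 146 108  86  79 110 116 113 118 114 114 115 114 115 115
 114 113 113 113 114 114 113 114 115 114 117 114  90  77  78  77  76  78
  77  79  79  73  58  49  74 119 119 114 113 114 114 114 115 113 115 114
 115 114 114 114 114 113 113 113 113 113 113 125 143 149 148 147 149 148
 149 148]
row228 [151 149 141 140 139 131  91  67  75 112 117 113 114 113 114 113 113 113
 116 114 114 114 114 113 113 114 115 116 115 116 110  82  76  79  79  79
  80  80  82  78  59  49  46  49  75 107 115 114 114 113 113 113 113 112
 114 114 113 113 114 113 113 114 113 113 113 116 128 146 149 149 149 149
 150 148]
```

View pics/t3c.png

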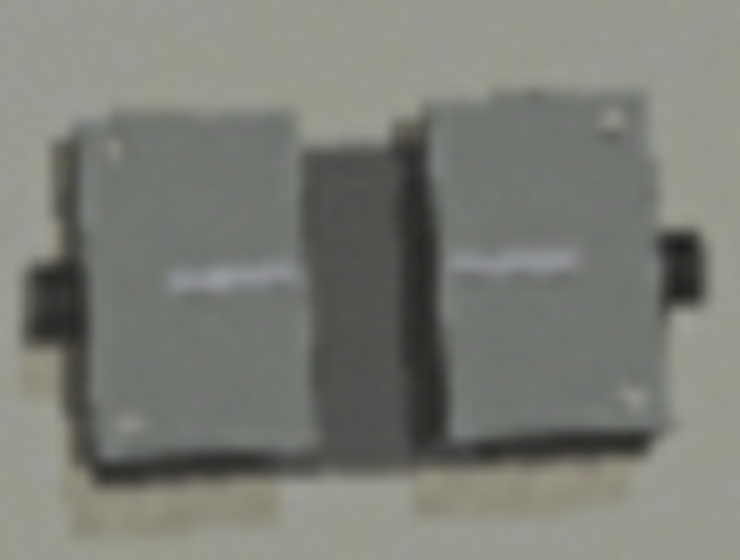

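The crop gives cover corners: outer (78,123), (643,93), (97,460), (665,430); slot edges (295,112), (313,448), (425,103), (447,440). The ribs are along row ~270.

```bash
python3 - <<'E'
from h import *
c=imaging.get_calibration('top')
W=lambda u,v,z=.072: onz('top',c,(u+.5)/10-.5+262,(v+.5)/10-.5+190,z)[:2]
o=[W(*p) for p in((78,123),(643,93),(97,460),(665,430))]; s=[W(*p) for p in((295,112),(313,448),(425,103),(447,440))]
r=[W(*p,.075) for p in((170,282),(295,272),(450,263),(577,260))]
h=lambda d:np.degrees(np.arctan2(d[1],d[0])).round(2)
print('centre outer',np.mean(o,0),'slot',np.mean(s,0),'ribs',np.mean(r,0))
print('len',[np.linalg.norm(a-b).round(4) for a,b in((o[0],o[1]),(o[2],o[3]),(o[0],o[2]),(o[1],o[3]),(s[0],s[2]),(s[1],s[3]))])
print('x head',h(o[0]-o[2]),h(o[1]-o[3]),h(s[0]-s[1]),h(s[2]-s[3]),'y head-90',h(o[0]-o[1])-90,h(o[2]-o[3])-90,h(r[0]-r[3])-90)
# cell top check at lifted position
E
```

```text
centre outer [ 0.57399523 -0.15475669] slot [ 0.57422867 -0.15437543] ribs [ 0.57547907 -0.15521247]
len [np.float64(0.182), np.float64(0.1807), np.float64(0.109), np.float64(0.1095), np.float64(0.0419), np.float64(0.0426)]
x head 3.23 2.56 2.63 3.01 y head-90 3.260000000000005 3.1299999999999955 3.260000000000005
```

Bench centre is (0.574, -0.1546), heading +3°. I'll carry the cell round to the near end of the channel, staging at about (0.46, -0.16).

>>> play_rows --targets '[[[-0.25, -0.2, 0], [0, 0, 0.4], 1], [[-0.45, -0.45, 0], [0, 0, 0.66], 1], [[-0.45, -0.5, 0], [0, 0, 0.66], 1], [[-0.45, -0.5, 0], [0, 0, 0.66], 1], [[-0.45, -0.5, 0], [0, 0, 0.66], 1], [[-0.45, -0.5, 0], [0, 0, 0.66], 1], [[-0.45, -0.5, 0], [0, 0, 0.66], 1], [[-0.45, -0.5, 0], [0, 0, 0.66], 1], [[-0.2, -0.5, 0], [0, 0, 0.4], 1], [[0, -0.5, 0], [0, 0, 0], 1], [[0, -0.5, 0], [0, 0, 0], 1], [[0, -0.5, 0], [0, 0, 0], 1], [[0, -0.5, 0], [0, 0, 0], 1], [[0, -0.5, 0], [0, 0, 0], 1], [[0, -0.5, 0], [0, 0, 0], 1], [[0, -0.5, 0], [0, 0, 0], 1], [[0, -0.5, 0], [0, 0, 0], 1], [[0, -0.5, 0], [0, 0, 0], 1], [[0, -0.35, 0], [0, 0, 0], 1], [[0, 0, 0], [0, 0, 0], 1]]'

```text
clock: 9.1
eef_pos: [0.4587, -0.1627, 0.0624]
orientation: [0.0, 0.691, 0.723, -0.0]
wrist_force: [0.0, 0.0, -1.7]
gripper_width: 0.0342
gripper_force: 29.8
```

>>> play_rows --targets '[[[0, 0, 0], [0, 0, 0], 1], [[0, 0, 0], [0, 0, 0], 1]]'

```text
clock: 9.27
eef_pos: [0.4589, -0.1592, 0.0622]
orientation: [-0.0, 0.689, 0.724, 0.0]
wrist_force: [0.2, 0.7, -1.2]
gripper_width: 0.0341
gripper_force: 29.8
```

```bash
python3 - <<'E'
from st import *
s=st()
c,im=grab('side','s4.png'); X=[s['eef_pos'][0],s['eef_pos'][1],0]
for z in(.017,.132): print(z,proj('side',c,X+np.array([0,0,z])))
p=proj('side',c,[.52,-.155,.05]).astype(int); x,y=p[0]-50,p[1]-45
print('orig',x,y)
cv2.imwrite('pics/s4c.png',cv2.resize(im[y:y+90,x:x+110],None,fx=6.5,fy=6.5,interpolation=cv2.INTER_CUBIC))
E
```

```text
t 9.2667 pos [ 0.4589 -0.1592  0.0622] yhead 2.82 z [-3.e-04  3.e-04 -1.e+00] w 0.0341 gf 29.797451198101044 F [ 0.2  0.7 -1.2]
0.017 [245.36526868 244.63814811]
0.132 [242.8505987  222.47504389]
orig 212 188
```

View pics/s4c.png

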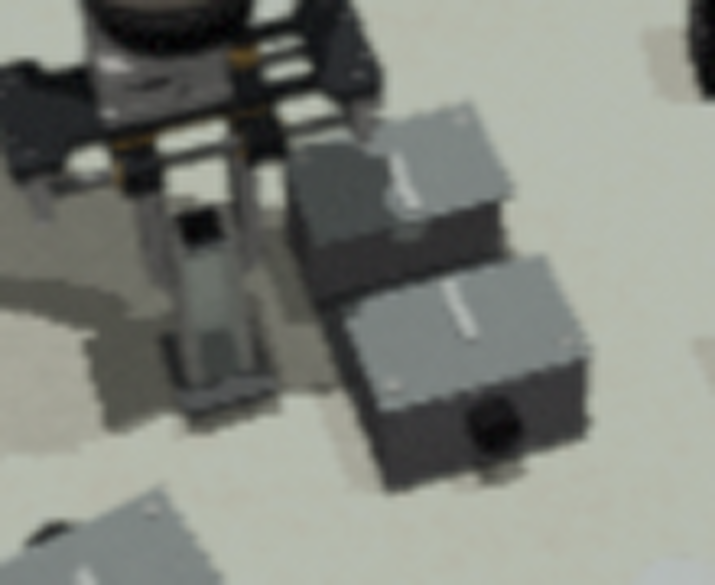

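Side view: the cell hangs upright with its top at crop (202,225), matching the prediction. The bench's near end is clear ahead. I'll cross-check the bench corners against the top-view pose.

```bash
python3 - <<'E'
from st import *
c=imaging.get_calibration('side'); a=np.radians(3); Rz=np.array([[np.cos(a),-np.sin(a)],[np.sin(a),np.cos(a)]]); C=np.array([.5742,-.1546])
for x,y in((-.055,-.021),(-.055,-.092),(.055,-.092),(.055,-.021),(.055,.021),(-.055,.021)):
    print(x,y,((proj('side',c,[*(C+Rz@[x,y]),.072])-[212,188]+.5)*6.5).round())
s=manip.state(); print('bench-frame tcp',Rz.T@(s['eef_pos'][:2]-C))
E
```

```text
-0.055 -0.021 [340. 308.]
-0.055 -0.092 [381. 415.]
0.055 -0.092 [593. 358.]
0.055 -0.021 [544. 254.]
0.055 0.021 [517. 196.]
-0.055 0.021 [316. 248.]
bench-frame tcp [-0.11530472  0.0016369 ]
```

The predicted corners agree within about a pixel. Entering the channel.

>>> play_rows --targets '[[[0.1, 0, 0], [0, 0, 0.04], 1], [[0.2, 0, 0], [0, 0, 0], 1], [[0.2, 0.01, 0], [0, 0, 0], 1], [[0.2, 0.01, 0], [0, 0, 0], 1], [[0.2, 0.01, 0], [0, 0, 0], 1], [[0.2, 0.01, 0], [0, 0, 0], 1], [[0.2, 0.01, 0], [0, 0, 0], 1], [[0.2, 0.01, 0], [0, 0, 0], 1], [[0, 0, 0], [0, 0, 0], 1], [[0, 0, 0], [0, 0, 0], 1]]'

```text
clock: 10.15
eef_pos: [0.5191, -0.1576, 0.0622]
orientation: [-0.0, 0.688, 0.725, -0.0]
wrist_force: [-1.3, 0.7, -1.5]
gripper_width: 0.0341
gripper_force: 29.8
```

```bash
python3 - <<'E'
from st import *
a=np.radians(3); Rz=np.array([[np.cos(a),-np.sin(a)],[np.sin(a),np.cos(a)]]); C=np.array([.5742,-.1546])
s=st(); b=Rz.T@(s['eef_pos'][:2]-C); print(b, 'world to go',(C-s['eef_pos'][:2])/.04)
c,im=grab('wrist','w5.png')
cv2.imwrite('pics/w5c.png',cv2.resize(im[60:360,80:480],None,fx=1.9,fy=1.9,interpolation=cv2.INTER_CUBIC))
E
```

```text
t 10.15 pos [ 0.5191 -0.1576  0.0622] yhead 2.99 z [-5.e-04 -2.e-04 -1.e+00] w 0.0341 gf 29.7971910238266 F [-1.3  0.7 -1.5]
[-0.0551659  -0.00010043] world to go [1.37712609 0.07468634]
```

View pics/w5c.png

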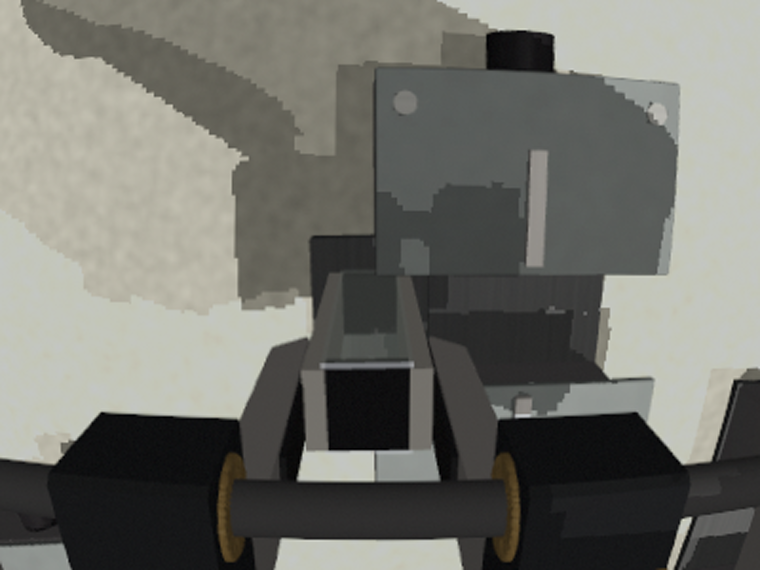

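The foot is entering under the cover. From this view: rib at crop x≈538 (rows 150–267), slot edges at (520,274) and (630,379), cell top centre at (368,406).

```bash
python3 - <<'E'
from st import *
a=np.radians(3); Rz=np.array([[np.cos(a),-np.sin(a)],[np.sin(a),np.cos(a)]]); C=np.array([.5742,-.1546])
c=imaging.get_calibration('wrist')
B=lambda u,v,z: (Rz.T@(onz('wrist',c,80+(u+.5)/1.9-.5,60+(v+.5)/1.9-.5,z)[:2]-C)).round(4)
print('rib',B(538,152,.075),B(536,266,.075),'slot edges',B(400,274,.072),B(640,273,.072),B(630,379,.072),'plate x ends',B(376,270,.072),B(669,270,.072))
print('cell top',B(368.5,406,.132),'strips',B(303.5,449,.132),B(434,449,.132),B(303.5,363,.132))
print('foot corner(back-left)',B(311,237,.025))
E
```

```text
rib [0.0001 0.066 ] [0.0013 0.0266] slot edges [-0.046  0.023] [0.0431 0.0235] [ 0.0446 -0.0188] plate x ends [-0.0543  0.0244] [0.0555 0.0247]
cell top [-0.0569  0.002 ] strips [-0.0746 -0.0113] [-0.0391 -0.0113] [-0.0735  0.0142]
foot corner(back-left) [-0.0809  0.0275]
```

Cell and bench agree in y, with ~56.5 mm left to go. Moving to the centre.

>>> play_rows --targets '[[[0.1, 0.01, 0], [0, 0, 0], 1], [[0.2, 0.01, 0], [0, 0, 0], 1], [[0.2, 0.01, 0], [0, 0, 0], 1], [[0.2, 0.01, 0], [0, 0, 0], 1], [[0.2, 0.01, 0], [0, 0, 0], 1], [[0.2, 0.01, 0], [0, 0, 0], 1], [[0.2, 0.01, 0], [0, 0, 0], 1], [[0.11, 0, 0], [0, 0, 0], 1], [[0, 0, 0], [0, 0, 0], 1], [[0, 0, 0], [0, 0, 0], 1], [[0, 0, 0], [0, 0, 0], 1], [[0, 0, 0], [0, 0, 0], 1]]'

```text
clock: 11.2
eef_pos: [0.575, -0.1548, 0.0624]
orientation: [-0.0, 0.689, 0.725, -0.0]
wrist_force: [-0.7, 0.2, -0.9]
gripper_width: 0.0338
gripper_force: 29.8
```

```bash
python3 - <<'E'
from st import *
a=np.radians(3); Rz=np.array([[np.cos(a),-np.sin(a)],[np.sin(a),np.cos(a)]]); C=np.array([.5742,-.1546])
s=st(); print(Rz.T@(s['eef_pos'][:2]-C), s['joint_vel'].round(4))
c,im=grab('wrist','w6.png')
cv2.imwrite('pics/w6c.png',cv2.resize(im[110:320,170:370],None,fx=2.8,fy=2.8,interpolation=cv2.INTER_CUBIC))
E
```

```text
t 11.2 pos [ 0.575  -0.1548  0.0624] yhead 2.97 z [-2.e-04  1.e-04 -1.e+00] w 0.0338 gf 29.797150790691376 F [-0.7  0.2 -0.9]
[ 0.00080361 -0.00022556] [-0.0008 -0.0005  0.0025 -0.0022 -0.0002  0.0016 -0.0004]
```

View pics/w6c.png

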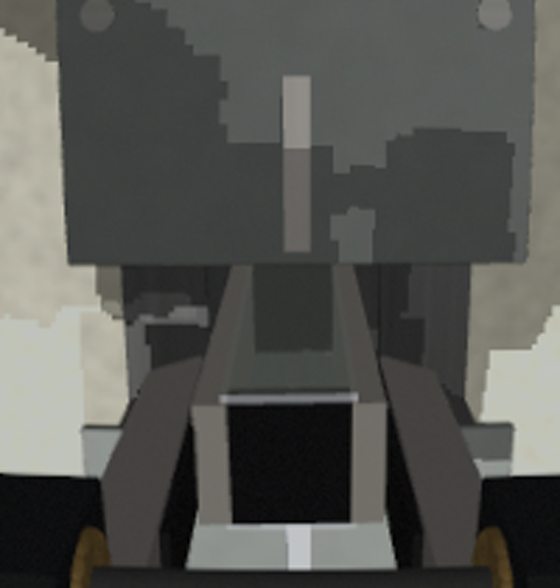

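The column is centred across the slot. The rib sits at crop x≈297 against the column's 290, so the cell is ~1.6 mm short. The apparent column width (68 px) matches the top being at 132 mm height. Small nudge, settle, hand in.

>>> play_rows --targets '[[[0.03, 0, 0], [0, 0, 0], 1], [[0, 0, 0], [0, 0, 0], 1], [[0, 0, 0], [0, 0, 0], 1], [[0, 0, 0], [0, 0, 0], 1], [[0, 0, 0], [0, 0, 0], 1], [[0, 0, 0], [0, 0, 0], 1]]'

```text
clock: 11.75
eef_pos: [0.5766, -0.1547, 0.0624]
orientation: [-0.0, 0.688, 0.725, -0.0]
wrist_force: [0.4, 0.2, -1.3]
gripper_width: 0.0335
gripper_force: 29.8
```

```bash
python3 - <<'E'
from st import *
st(); print(manip.sign_off())
E
```

```text
t 11.75 pos [ 0.5766 -0.1547  0.0624] yhead 2.99 z [-1.e-04  0.e+00 -1.e+00] w 0.0335 gf 29.79709804058075 F [ 0.4  0.2 -1.3]
the job is handed in; nothing more can be done
None
```

I handed the job in at 11.75 s with the cell held upright in the channel by its frosted faces and its window within about 2 mm of the beam by my camera measurements; sign-off returned no verdict.

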